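Refill the ball feeder under its safety stop

TASK

Refill the reaction-ball feeder safely: push its big mushroom stop button in until it stays in by itself, then, with the stop in, lift the loading tray by its bar so that all three balls tip into the hopper, and put the tray back down flat. Then twist the stop button clockwise, feeling for the spot where it lets go, so that it springs fully out again. Never raise the tray while the stop is out, and leave everything else on the table where it stands.

Things in the scene. Friction and masses are not known exactly. Their poses are not given: they have to be found in the camera images.
- pod: grey control box 120 x 120 x 56 mm on a 150 x 130 mm foot, fixed to the table. Origin: centre of the foot's underside, z up. Its flat face looks to -x (the robot) and up: normal (-sin 35, 0, cos 35 deg), centre of the face at (-0.016, 0, 0.091) m in this frame. Only the stop button stands on the face
- stop_top (a point): centre of the top of the stop button's round black mushroom head, 54 mm across, 26 mm high, fluted alike all round. z points out along the button's axis (35 degrees from vertical), x up the slope. It stands 43 mm off the face when out, about 33 mm when latched in (lower rim then 6.5 mm off the face). It moves with the push, not with the turn
- stop_foot (a point): centre of the stop's foot on the pod's face (axes as stop_top). Release: latched, the head frees when turned clockwise, seen from outside, by a hidden amount, new each time: first free after 0.4 to 1.7 rad, and for about 0.6 rad from there; beyond that it catches again. In it the spring pushes out about 5 N. The turn has 0.1 N m of friction and stays where left, so it can be regripped
- stop (a joint): how far the stop is pushed in, m: 0 fully out, 0.013 end of travel; it snaps past its catch near the end and rests latched at about 0.010. The spring pushes 3 N (out) to 6 N (in), with some 8 N to snap past the catch
- feeder: ball feeder, 240 x 200 mm, fixed to the table. Origin: on its underside; x from tray to hopper, z up. Hopper: open aluminium box, inside x -0.03 to 0.12, y -0.09 to 0.09 m, floor at z 0.035, near rim z 0.115, sides z 0.15, far wall z 0.17. The tray's hinge runs along y at (-0.03, 0, 0.12) m; base and body span x -0.11 to 0.13
- tray_bar (a point): middle of the tray's level bar handle: steel, 12 mm thick, 110 mm long along y. Tray down: at (-0.155, 0, 0.135) m in the feeder's frame, 50 mm before the tray's near wall (top 20 mm above this point), 95 mm free below. The hinge lies at (0.125, 0, -0.015) m from here in this point's axes: x bar to hinge, y along the bar, z up from the tray's floor
- tray (a joint): angle of the loading tray, rad: 0 down flat, grows as the bar is lifted up and over towards the hopper, at most 1.4. Tray inside 66 x 165 mm, walls 35 mm, a 5 mm lip on the hopper side: balls roll out beyond about 0.7 rad. 350 g; falls back when let go
- ball0_center (a point): grey-black rubber ball, 50 mm in diameter, 60 g; this point is its centre. The three start side by side in the loading tray
- ball1_center (a point): grey-black rubber ball, 50 mm in diameter, 60 g; this point is its centre. The three start side by side in the loading tray
- ball2_center (a point): grey-black rubber ball, 50 mm in diameter, 60 g; this point is its centre. The three start side by side in the loading tray
- bottle: stainless steel bottle with twist cap, 72 mm in diameter, 220 mm high. A bystander, loose: leave it alone. Origin: centre of its underside
- timer: yellow round kitchen timer with a white dial, 76 mm in diameter, 50 mm high. A bystander, loose: leave it alone. Origin: centre of its underside
- plate0: chrome fractional plate lying flat, 110 mm in diameter, 14 mm thick. A bystander, loose: leave it alone. Origin: centre of its underside
- plate1: chrome fractional plate lying flat, 90 mm in diameter, 14 mm thick. A bystander, loose: leave it alone. Origin: centre of its underside
- collar: black lever collar lying flat, ring 80 mm in diameter, 30 mm high, with a lever at +x. A bystander, loose: leave it alone. Origin: centre of its underside
- bowl: grey ceramic bowl, 130 mm in diameter, 55 mm high. A bystander, loose: leave it alone. Origin: centre of its underside
There are look-alikes about, which are no part of the job. Leave any green or pink look-alike of the part that bears ball2_center alone.

How it is judged:
By the outcome, as a careful person would: the job done as asked, in the order asked, and still so for the second after the job is handed in, with the robot touching nothing.
It also fails if it takes over 72 s, if anything falls off the work surface, if the arm or the gripper's body presses on something with over 40 N, if the wrist force passes 120 N, or if a joint passes its speed limit or range.

ROBOT

A 6-joint arm with a two-finger parallel gripper is mounted at the origin on the work surface. World frame = base frame: x ahead of the robot, y to its left, z up, the work surface at z = 0. Lengths are in m, angles in degrees, forces in N, time in s.
With the tool pointing down it reaches from about 0.25 to 0.725 m from the base axis. Payload 9.7 kg.
Tool frame: the origin (TCP) lies midway between the tips of the shut fingers; the grasp point (between the pads) lies 19 mm behind it (bot.hold_point_z is the distance from the TCP to the grasp point, in m); z points along the fingers, y is the line along which they close (so a half turn about z gives the same grasp; the last joint's range is limited). The gripper opens to 85 mm and grips with 20 to 120 N. Pads are 22 mm wide; open, the fingers measure 114 mm over their backs; the gripper's body (76 mm by 85 mm) begins 54 mm behind the grasp point. The pads swing forward as they close: fully open they stand 13 mm farther back than shut.
Start: joints at [-64.63, 4.979, 10.078, 95.1, 0, 90], TCP at [0.236, -0.497, 0.231] pointing down, gripper open.
Joint ranges: [-179.16, 179.16], [-48.56, 103.87], [-65.8, 70.77], [-126.05, 130.52], [-82.76, 87.17], [-180, 180]. Speed limits (degrees/s): [127.2, 127.2, 147.25, 180, 180, 180].

INTERFACE

Orientations are given as [roll, pitch, yaw] about the fixed x, y, z axes, in that order (R = Rz(yaw) Ry(pitch) Rx(roll)).
In Python, from workcell import bot gives the robot as it stands.
- The arm moves only by the tool play_rows, never from a script. Its argument "steps" is a list that holds one entry, the list of rows, each a list of 4 numbers: the shift along the tool's x, y, z in m, then the turn about the tool's z in rad. In form: [[[tx, ty, tz, yaw], ...]]. A call has exactly 5 rows; each row shifts and turns the commanded pose from where the row before left it, along the tool's axes as they then stand; what a row does not reach is not made up. A row lasts 1/12 s, in which the tool goes at most 41.7 mm and 7.16 degrees, less where a joint would pass 70% of its speed; a pose out of reach is approached as far as the arm can. A call is refused whole if a number of a shift passes 0.0417 or a number of a turn 0.125, either way. A call with a gripper value outside its range is refused whole. "gripper" is the finger opening in m, from 0 to 0.0854, set as the call begins (left out, the last holds). The fingers move at their own pace and stop on an object; "squeeze" is the grip in N (left out, the last holds). Time passes only in rows, so rows that do not move let the fingers close, or fill a call up. It gives the time, the measured TCP pose, the force, the opening and the grip force at its end, in the units of the state.
- bot.get_obs(): the state, without advancing time (a new reading comes with each control period).
- bot.camera(name): name is "side" or "top" or "wrist"; returns a dict with "img" (400x640x3 uint8, blue, green, red), "vfov" (degrees; the focal length in pixels is half the picture's height over the tangent of half this angle, whatever the lens; pixels are square), "cx", "cy" (the principal point, pixels), "D" ([k1, k2, p1, p2, k3] as OpenCV has them; the pictures are not rectified), "xyz" and "attitude" of the camera in the world. Camera axes: x right, y down, z forward; pixel columns grow to the right and rows downward; lengths in m; the calibration is good to about 2 mm. A picture is of the moment at which its call begins. There is no depth.
- bot.job_done(): hands the job in; it is judged then, once.
The state is a dict: "time": time; "q": joint angles; "qd": joint speeds; "joint_efforts": joint torques, N m; "ee_pos": TCP position; "tcp_rot": TCP orientation; "wrist_force": force on the tool from outside, world axes, zero at the start; "torque": the same for the moment, N m; "opening": finger opening in m; "grasp_force": force on a finger pad.
Only numpy, scipy, OpenCV 4.12 (cv2) and the standard library are available. Lean on these libraries where they do the work, as an engineer would, in place of code of your own. Each camera call takes 0.05 s, during which the arm holds its last target. There are 200 camera calls.

## Working session

There is one attempt and no reset: what is moved stays moved. The work goes in short steps, Python scripts to look and compute and a tool call to move; the robot and the scene stay as the last step left them, time stands still between calls to the robot, and variables do not carry over. Pictures are saved under pics/ and viewed, at most 10 in all, crops included, and the job is handed in when it is done.

Besides the shell and the picture viewer there is one more tool, called as name(argument=value, ...), one argument or row to a line, values as JSON. play_rows: Moves the arm, as the interface text tells. Its arguments: {"type":"object","properties":{"steps":{"type":"array","items":{"type":"array","items":{"type":"array","items":{"type":"number"}}}},"gripper":{"type":"number"},"squeeze":{"type":"number"}},"required":["steps"]}

```bash
mkdir -p pics; ls; python3 - <<'E'
from workcell import bot
import cv2
print(bot.get_obs()); print(bot.hold_point_z)
for n in ("side","top"):
    c=bot.camera(n); cv2.imwrite(f"pics/{n}0.png",c["img"]); print(n,{k:v for k,v in c.items() if k!="img"})
E
```

```text
pics
{'time': 0.0, 'q': array([-6.46292850e+01,  5.01090071e+00,  1.00336971e+01,  9.50996382e+01,
       -1.82320720e-05,  8.99992628e+01]), 'qd': array([ 0.07925376, -0.09927413,  0.02063044,  0.05835719, -0.09295101,
        0.03625862]), 'joint_efforts': array([ 8.85275017e-05, -5.20397151e+01,  4.64799321e+01,  1.65269058e-02,
       -9.51379775e-05, -3.70763942e-06]), 'ee_pos': array([ 0.23555964, -0.49674276,  0.23057821]), 'tcp_rot': array([-1.79923158e+02,  1.72433970e-05,  2.53714522e+01]), 'wrist_force': array([-0.60169019,  0.48837775, -0.1391367 ]), 'torque': array([-0.03487137, -0.06900007,  0.00228224]), 'grasp_force': 0.0, 'opening': 0.08562337720833182}
0.0187
side {'vfov': 46.8991005555405, 'cx': 323.20978421947245, 'cy': 200.9378007309714, 'D': array([-0.11170027,  0.        ,  0.        ,  0.        ,  0.        ]), 'xyz': array([-0.06373238, -1.00379354,  0.75773543]), 'attitude': array([-119.26491084,   -0.72127634,  -30.0782312 ])}
top {'vfov': 46.19670957575383, 'cx': 315.53872853109704, 'cy': 195.82300162207662, 'D': array([-0.11370493,  0.        ,  0.        ,  0.        ,  0.        ]), 'xyz': array([0.38440074, 0.00670762, 1.3779304 ]), 'attitude': array([-175.0422917 ,   -0.59399242,  -90.47105661])}
```

View pics/side0.png

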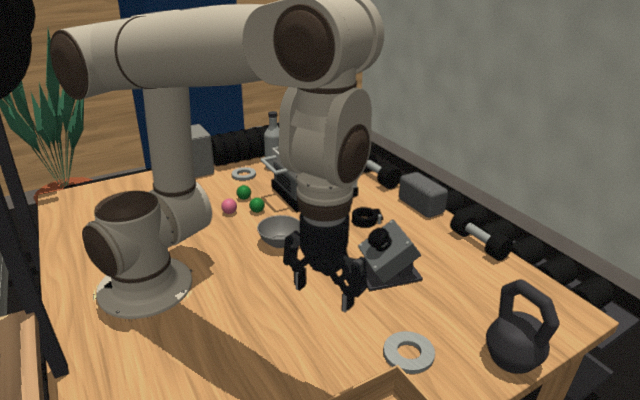

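View pics/top0.png

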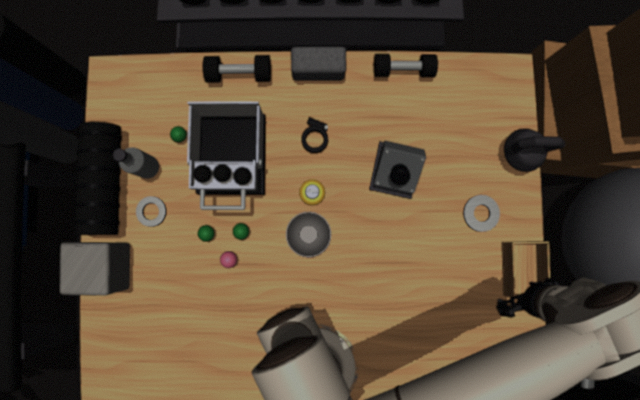

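```bash
cat > h.py <<'E'
import numpy as np, cv2
from scipy.spatial.transform import Rotation as R
from workcell import bot
def K(c):
    f=c["img"].shape[0]/2/np.tan(np.radians(c["vfov"]/2)); return np.array([[f,0,c["cx"]],[0,f,c["cy"]],[0,0,1.]])
def rot(a): return R.from_euler("xyz",a,degrees=True)
def ray(c,uv):
    p=cv2.undistortPoints(np.array(uv,float).reshape(-1,1,2),K(c),c["D"]).reshape(-1,2)
    return rot(c["attitude"]).apply(np.c_[p,np.ones(len(p))])
def onz(c,uv,z):
    d=ray(c,uv); return c["xyz"]+d*((z-c["xyz"][2])/d[:,2])[:,None]
def proj(c,P):
    q=rot(c["attitude"]).inv().apply(np.atleast_2d(P)-c["xyz"])
    return cv2.projectPoints(q,np.zeros(3),np.zeros(3),K(c),c["D"])[0].reshape(-1,2)
def tri(c1,u1,c2,u2):
    d1,d2=ray(c1,[u1])[0],ray(c2,[u2])[0]
    s=np.linalg.lstsq(np.c_[d1,-d2],c2["xyz"]-c1["xyz"],rcond=None)[0]
    a,b=c1["xyz"]+s[0]*d1,c2["xyz"]+s[1]*d2
    return (a+b)/2,np.linalg.norm(a-b)
E
python3 - <<'E'
from h import *
i=cv2.imread("pics/top0.png")
a=cv2.resize(i[95:220,180:275],None,fx=4,fy=4,interpolation=cv2.INTER_CUBIC)
b=cv2.resize(i[130:205,360:435],None,fx=5,fy=5,interpolation=cv2.INTER_CUBIC)
o=np.zeros((500,760,3),np.uint8);o[:,:380]=a;o[:375,385:760]=b
o=cv2.convertScaleAbs(o,alpha=1.6,beta=20)
cv2.imwrite("pics/crop.png",o)
E
```

```text
(no output)
```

View pics/crop.png

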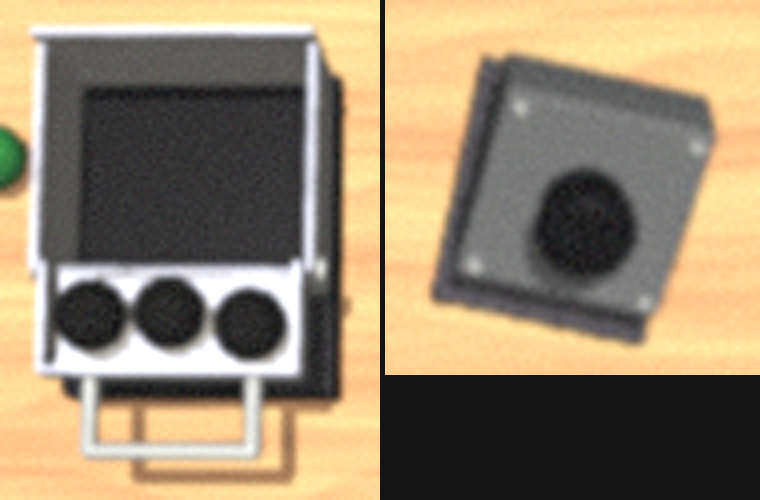

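```bash
python3 - <<'E'
from h import *
c=bot.camera("top"); s=bot.camera("side")
A=lambda x,y:(180+x/4-.4,95+y/4-.4)
B=lambda x,y:(360+(x-385)/5-.4,130+y/5-.4)
bar=onz(c,[A(86,451),A(258,450),A(171,450)],0.135); print("bar",bar)
h=onz(c,[A(35,32),A(315,30)],0.17); print("hop far top",h)
for v in(bar,h): d=v[0]-v[1]; print(np.degrees(np.arctan2(-d[0],d[1])),np.linalg.norm(d))
S=[B(521,107),B(697,147),B(474,264),B(645,302)]
u=onz(c,[S[0],S[1]],0.12);l=onz(c,[S[2],S[3]],0.062)
for v in(u,l): d=v[0]-v[1]; print("podyaw",np.degrees(np.arctan2(-d[0],d[1])),np.linalg.norm(d))
print("face",onz(c,[B(584,205)],0.091),"up/down",u.mean(0),l.mean(0))
t=onz(c,[B(587,222)],0.126)[0]; print("head",t, proj(s,t))
# dark blob in side view
g=cv2.cvtColor(s["img"],cv2.COLOR_BGR2GRAY)[215:265,355:425]
np.set_printoptions(linewidth=300)
n,lab,st,ce=cv2.connectedComponentsWithStats((g<38).astype(np.uint8))
for k in range(1,n):
    if st[k,4]>30: print(st[k]+[355,215,0,0,0],ce[k]+[355,215])
E
```

```text
bar [[0.46349609 0.29837108 0.135     ]
 [0.46341809 0.18308143 0.135     ]
 [0.46380195 0.24124368 0.135     ]]
hop far top [[0.74037983 0.3295076  0.17      ]
 [0.73900288 0.14254216 0.17      ]]
-0.038760462361323446 0.11528967952833159
-0.4219616765056163 0.1869705159418644
podyaw -13.055864114530642 0.09914320164944174
podyaw -12.903658134912467 0.09983919687875796
face [[ 0.56470419 -0.24162014  0.091     ]] up/down [ 0.60360516 -0.25106483  0.12      ] [ 0.5241888  -0.23215028  0.062     ]
head [ 0.55050809 -0.23626589  0.126     ] [[378.41195103 231.74171508]]
[355 215  23  12 236] [365.38135593 220.16949153]
[368 228  23  24 369] [379.25203252 239.29268293]
```

```bash
cat >> h.py <<'E'
def plan(target,yaw,n):
    """n rows from the measured pose to target/yaw(deg), tool down"""
    o=bot.get_obs(); p=np.array(o["ee_pos"]); y0=o["tcp_rot"][2]
    dy=(yaw-y0+180)%360-180; d=(np.array(target)-p)/n; rows=[]
    for k in range(n):
        M=rot([180,0,y0+dy*k/n])
        rows.append([round(float(v),4) for v in M.inv().apply(d)]+[round(float(-np.radians(dy)/n),4)])
    print("from",p.round(4),round(y0,2),"t",o["time"])
    for k in range(0,n,5): print([rows[k:k+5]])
def st():
    o=bot.get_obs(); print({k:np.round(o[k],4).tolist() for k in("time","ee_pos","tcp_rot","wrist_force","torque","opening","grasp_force","q")})
E
python3 -c "
from h import *
plan([0.50,-0.228,0.24],-13,15)
c=bot.camera('side'); 
F=np.array([.5647,-.2416,.091]);n=np.array([-.559,.129,.819])
print(proj(c,[F+.03*n,F+.043*n,F+.017*n]))"
```

```text
from [ 0.2356 -0.4968  0.2308] 25.37 t 0.2
[[[0.0236, -0.0086, -0.0006, 0.0446], [0.0232, -0.0097, -0.0006, 0.0446], [0.0227, -0.0107, -0.0006, 0.0446], [0.0222, -0.0117, -0.0006, 0.0446], [0.0217, -0.0127, -0.0006, 0.0446]]]
[[[0.0211, -0.0137, -0.0006, 0.0446], [0.0205, -0.0146, -0.0006, 0.0446], [0.0198, -0.0155, -0.0006, 0.0446], [0.0191, -0.0163, -0.0006, 0.0446], [0.0183, -0.0172, -0.0006, 0.0446]]]
[[[0.0176, -0.018, -0.0006, 0.0446], [0.0167, -0.0188, -0.0006, 0.0446], [0.0159, -0.0195, -0.0006, 0.0446], [0.015, -0.0202, -0.0006, 0.0446], [0.0141, -0.0208, -0.0006, 0.0446]]]
[[377.62536726 235.7591448 ]
 [375.18601535 232.67448698]
 [380.03269817 238.80386477]]
```

play_rows(
  steps=[
    [[0.0236, -0.0086, -0.0006, 0.0446], [0.0232, -0.0097, -0.0006, 0.0446], [0.0227, -0.0107, -0.0006, 0.0446], [0.0222, -0.0117, -0.0006, 0.0446], [0.0217, -0.0127, -0.0006, 0.0446]],
  ],
)

```text
time: 0.67
ee_pos: [0.3243, -0.4065, 0.2343]
tcp_rot: [-180.0, 0.0, 12.4]
wrist_force: [-0.1, 0.2, -0.7]
opening: 0.0854
grasp_force: 0.0
```

play_rows(
  steps=[
    [[0.0211, -0.0137, -0.0006, 0.0446], [0.0205, -0.0146, -0.0006, 0.0446], [0.0198, -0.0155, -0.0006, 0.0446], [0.0191, -0.0163, -0.0006, 0.0446], [0.0183, -0.0172, -0.0006, 0.0446]],
  ],
)

```text
time: 1.08
ee_pos: [0.4125, -0.3167, 0.2373]
tcp_rot: [180.0, 0.0, -0.3]
wrist_force: [0.3, -0.1, -0.5]
opening: 0.0853
grasp_force: 0.0
```

play_rows(
  steps=[
    [[0.0176, -0.018, -0.0006, 0.0446], [0.0167, -0.0188, -0.0006, 0.0446], [0.0159, -0.0195, -0.0006, 0.0446], [0.015, -0.0202, -0.0006, 0.0446], [0.0141, -0.0208, -0.0006, 0.0446]],
  ],
)

```text
time: 1.5
ee_pos: [0.5006, -0.2269, 0.2402]
tcp_rot: [-180.0, 0.0, -13.1]
wrist_force: [0.3, 0.2, 1.0]
opening: 0.0854
grasp_force: 0.0
```

```bash
python3 -c "
from h import *
st()
c=bot.camera('wrist'); cv2.imwrite('pics/w1.png',c['img']); print({k:v for k,v in c.items() if k!='img'})
F=np.array([.5647,-.2416,.091]);n=np.array([-.559,.129,.819])
print(proj(c,[F,F+.017*n,F+.043*n]))
t,s=bot.camera('top'),bot.camera('side')
print(tri(t,(360+(586-385)/5-.4,130+222/5-.4),s,(379.4,239.7)))"
```

```text
{'time': 1.5, 'ee_pos': [0.5006, -0.2269, 0.2402], 'tcp_rot': [-179.9989, 0.0052, -13.0851], 'wrist_force': [0.2657, 0.2396, 1.0074], 'torque': [0.0051, 0.0289, -0.0222], 'opening': 0.0854, 'grasp_force': 0.0, 'q': [-24.3821, 5.1465, 11.2578, 96.1166, 0.0001, 168.703]}
{'vfov': 64.12189335466418, 'cx': 321.490673752114, 'cy': 192.71238671830983, 'D': array([-0.05246986,  0.        ,  0.        ,  0.        ,  0.        ]), 'xyz': array([ 0.56837372, -0.24270565,  0.38296466]), 'attitude': array([ 1.64277272e+02,  7.91855886e-02, -1.03137851e+02])}
[[321.67315808 107.64465735]
 [321.68661369 119.62933837]
 [321.70937505 139.98875091]]
(array([ 0.55329225, -0.23998232,  0.10320421]), np.float64(0.0005600814108462173))
```

View pics/w1.png

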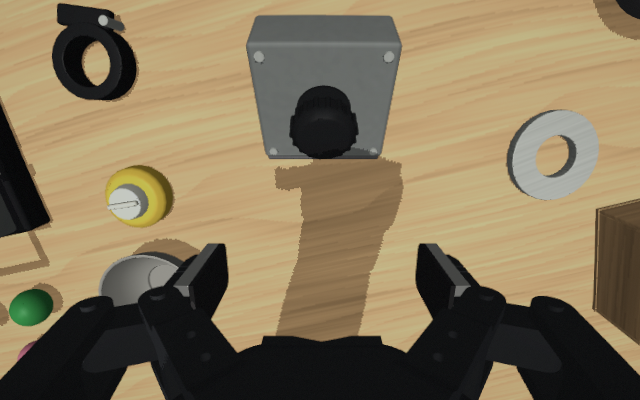

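```bash
python3 -c "
from h import *
plan([.5115,-.2316,.151],-13,5)"
```

```text
from [ 0.5007 -0.2268  0.2398] -12.82 t 1.65
[[[0.0023, 0.0005, 0.0178, 0.0006], [0.0023, 0.0005, 0.0178, 0.0006], [0.0023, 0.0005, 0.0178, 0.0006], [0.0023, 0.0005, 0.0178, 0.0006], [0.0023, 0.0005, 0.0178, 0.0006]]]
```

Shut first with the descent (partly), then approach along the axis.

play_rows(
  steps=[
    [[0.0023, 0.0005, 0.0178, 0.0006], [0.0023, 0.0005, 0.0178, 0.0006], [0.0023, 0.0005, 0.0178, 0.0006], [0.0023, 0.0005, 0.0178, 0.0006], [0.0023, 0.0005, 0.0178, 0.0006]],
  ],
  gripper=0,
)

```text
time: 2.07
ee_pos: [0.5099, -0.2337, 0.1505]
tcp_rot: [180.0, 0.0, -13.1]
wrist_force: [0.2, 0.6, 0.4]
opening: 0.0256
grasp_force: 0.0
```

play_rows(
  steps=[
    [[0, 0, 0, 0], [0.0029, 0, 0.0041, 0], [0.0029, 0, 0.0041, 0], [0.0029, 0, 0.0041, 0], [0.0029, 0, 0.0041, 0]],
  ],
)

```text
time: 2.48
ee_pos: [0.5225, -0.236, 0.1355]
tcp_rot: [180.0, -0.1, -13.1]
wrist_force: [0.6, -0.1, 1.0]
opening: -0.0001
grasp_force: 0.0
```

play_rows(
  steps=[
    [[0.0014, 0, 0.002, 0], [0.0014, 0, 0.002, 0], [0.0014, 0, 0.002, 0], [0.0014, 0, 0.002, 0], [0.0014, 0, 0.002, 0]],
  ],
)

```text
time: 2.9
ee_pos: [0.5288, -0.2372, 0.1249]
tcp_rot: [180.0, -0.0, -13.1]
wrist_force: [-0.8, -0.2, 2.8]
opening: 0.0
grasp_force: 1.3
```

play_rows(
  steps=[
    [[0.0007, 0, 0.001, 0], [0.0007, 0, 0.001, 0], [0.0007, 0, 0.001, 0], [0, 0, 0, 0], [0, 0, 0, 0]],
  ],
)

```text
time: 3.32
ee_pos: [0.5304, -0.2377, 0.1225]
tcp_rot: [180.0, 0.0, -13.1]
wrist_force: [-3.5, 0.9, 4.5]
opening: 0.0003
grasp_force: 3.1
```

play_rows(
  steps=[
    [[0.0006, 0, 0.0008, 0], [0.0006, 0, 0.0008, 0], [0.0006, 0, 0.0008, 0], [0.0006, 0, 0.0008, 0], [0, 0, 0, 0]],
  ],
)

```text
time: 3.73
ee_pos: [0.5328, -0.2383, 0.1188]
tcp_rot: [180.0, 0.0, -13.1]
wrist_force: [-4.1, 0.0, 2.0]
opening: -0.0001
grasp_force: 1.8
```

play_rows(
  steps=[
    [[0.0006, 0, 0.0008, 0], [0.0006, 0, 0.0008, 0], [0.0006, 0, 0.0008, 0], [0, 0, 0, 0], [0, 0, 0, 0]],
  ],
)

```text
time: 4.15
ee_pos: [0.5346, -0.2386, 0.1162]
tcp_rot: [180.0, 0.0, -13.1]
wrist_force: [-4.8, 0.4, 2.7]
opening: 0.0001
grasp_force: 2.3
```

play_rows(
  steps=[
    [[0.0006, 0, 0.0008, 0], [0.0006, 0, 0.0008, 0], [0.0006, 0, 0.0008, 0], [0, 0, 0, 0], [0, 0, 0, 0]],
  ],
)

```text
time: 4.57
ee_pos: [0.536, -0.239, 0.1142]
tcp_rot: [180.0, 0.1, -13.1]
wrist_force: [-6.9, 0.8, 6.3]
opening: -0.0001
grasp_force: 4.8
```

play_rows(
  steps=[
    [[0.0006, 0, 0.0008, 0], [0.0006, 0, 0.0008, 0], [0, 0, 0, 0], [0, 0, 0, 0], [0, 0, 0, 0]],
  ],
)

```text
time: 4.98
ee_pos: [0.5363, -0.2392, 0.1139]
tcp_rot: [180.0, 0.1, -13.1]
wrist_force: [-16.5, 3.6, 17.5]
opening: 0.0
grasp_force: 11.8
```

```bash
python3 -c "
from h import *
st()
c=bot.camera('side'); a=c['img'][190:290,330:450]
w=bot.camera('wrist')['img'][0:260,200:440]
cv2.imwrite('pics/p1.png',np.hstack([cv2.resize(a,(480,400)),cv2.resize(w,(320,347)) if 0 else cv2.copyMakeBorder(cv2.resize(w,(310,336)),0,64,0,0,0)]))"
```

```text
{'time': 4.9833, 'ee_pos': [0.5363, -0.2392, 0.1139], 'tcp_rot': [179.9698, 0.0942, -13.1487], 'wrist_force': [-16.4728, 3.6266, 17.5287], 'torque': [0.7021, 3.3573, -0.0579], 'opening': 0.0, 'grasp_force': 11.7764, 'q': [-24.0119, 9.4143, 1.9876, 82.6602, -0.0474, 169.1368]}
```

View pics/p1.png

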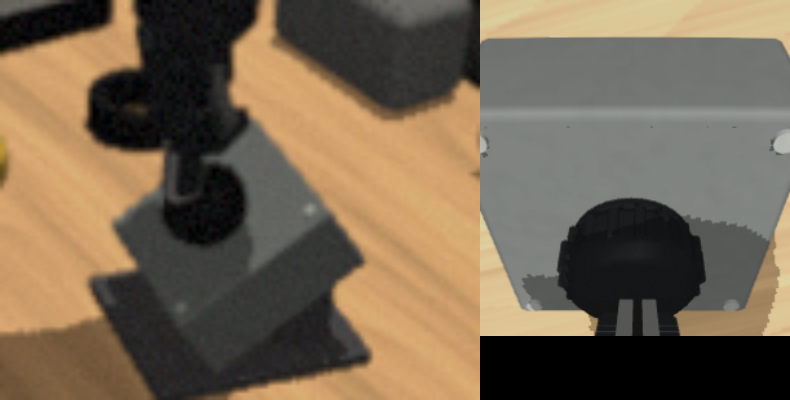

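play_rows(
  steps=[
    [[-0.0012, 0, -0.0016, 0], [-0.0012, 0, -0.0016, 0], [-0.0012, 0, -0.0016, 0], [0, 0, 0, 0], [0, 0, 0, 0]],
  ],
)

```text
time: 5.5
ee_pos: [0.5348, -0.2386, 0.1171]
tcp_rot: [-180.0, -0.1, -13.1]
wrist_force: [-0.3, 0.5, 0.3]
opening: -0.0002
grasp_force: 0.3
```

play_rows(
  steps=[
    [[-0.0029, 0, -0.0041, 0], [-0.0115, 0, -0.0164, 0], [-0.0172, 0, -0.0246, 0], [-0.0172, 0, -0.0246, 0], [-0.0172, 0, -0.0246, 0]],
  ],
  gripper=0.05,
)

```text
time: 5.92
ee_pos: [0.4691, -0.2232, 0.2123]
tcp_rot: [-180.0, 0.0, -13.1]
wrist_force: [0.4, 0.3, 0.1]
opening: 0.0497
grasp_force: 0.0
```

```bash
python3 -c "
from h import *
plan([.463,.241,.25],90,15)
c=bot.camera('top'); g=cv2.cvtColor(c['img'],cv2.COLOR_BGR2GRAY)
i0=cv2.cvtColor(cv2.imread('pics/top0.png'),cv2.COLOR_BGR2GRAY)
w=bot.camera('wrist');cv2.imwrite('pics/w2.png',w['img'])
a=cv2.resize(i0[130:205,360:435],(400,400),interpolation=3);b=cv2.resize(g[130:205,360:435],(400,400),interpolation=3)
cv2.imwrite('pics/p2.png',cv2.convertScaleAbs(np.hstack([a,b]),alpha=1.6,beta=20))
F=np.array([.563,-.2435,.091]);n=np.array([-.559,.129,.819])
print(proj(w,[F,F+.033*n,F+.043*n]))
"
```

```text
from [ 0.4691 -0.2232  0.2123] -13.12 t 5.9167
[[[-0.0074, -0.03, -0.0025, -0.12], [-0.0038, -0.0307, -0.0025, -0.12], [-0.0001, -0.0309, -0.0025, -0.12], [0.0036, -0.0307, -0.0025, -0.12], [0.0073, -0.0301, -0.0025, -0.12]]]
[[[0.0108, -0.029, -0.0025, -0.12], [0.0142, -0.0275, -0.0025, -0.12], [0.0174, -0.0256, -0.0025, -0.12], [0.0204, -0.0233, -0.0025, -0.12], [0.023, -0.0207, -0.0025, -0.12]]]
[[[0.0253, -0.0178, -0.0025, -0.12], [0.0273, -0.0147, -0.0025, -0.12], [0.0288, -0.0113, -0.0025, -0.12], [0.03, -0.0078, -0.0025, -0.12], [0.0307, -0.0041, -0.0025, -0.12]]]
[[319.41603764  68.69343927]
 [319.30592833  91.88533378]
 [319.26867346  99.80806105]]
```

View pics/w2.png

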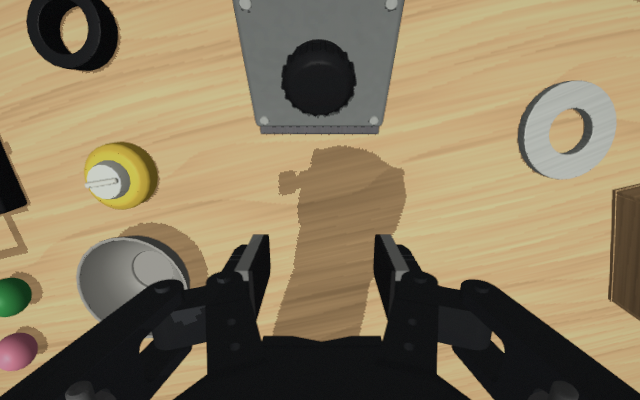

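play_rows(
  steps=[
    [[-0.0074, -0.03, -0.0025, -0.12], [-0.0038, -0.0307, -0.0025, -0.12], [0, -0.0309, -0.0025, -0.12], [0.0036, -0.0307, -0.0025, -0.12], [0.0073, -0.0301, -0.0025, -0.12]],
  ],
)

```text
time: 6.43
ee_pos: [0.4679, -0.0676, 0.2236]
tcp_rot: [-180.0, -0.0, 21.6]
wrist_force: [1.4, -0.2, 0.1]
opening: 0.0503
grasp_force: 0.0
```

play_rows(
  steps=[
    [[0.0108, -0.029, -0.0025, -0.12], [0.0142, -0.0275, -0.0025, -0.12], [0.0174, -0.0256, -0.0025, -0.12], [0.0204, -0.0233, -0.0025, -0.12], [0.023, -0.0207, -0.0025, -0.12]],
  ],
)

```text
time: 6.85
ee_pos: [0.4658, 0.0875, 0.2361]
tcp_rot: [180.0, -0.0, 56.0]
wrist_force: [0.4, -1.1, 0.4]
opening: 0.0498
grasp_force: 0.0
```

play_rows(
  steps=[
    [[0.0253, -0.0178, -0.0025, -0.12], [0.0273, -0.0147, -0.0025, -0.12], [0.0288, -0.0113, -0.0025, -0.12], [0.03, -0.0078, -0.0025, -0.12], [0.0307, -0.0041, -0.0025, -0.12]],
  ],
)

```text
time: 7.27
ee_pos: [0.4637, 0.2425, 0.2485]
tcp_rot: [180.0, -0.0, 90.4]
wrist_force: [-0.2, -0.3, -0.1]
opening: 0.0504
grasp_force: 0.0
```

```bash
python3 -c "
from h import *
st()
w=bot.camera('wrist');cv2.imwrite('pics/w3.png',w['img'])
P=np.array([.4638,.2412,.135])
print(proj(w,P+np.array([[0,0,0],[0,.055,0],[0,-.055,0]])))
c=bot.camera('side');a=c['img']
cv2.imwrite('pics/s3.png',a)
print(proj(c,P+np.array([[0,0,0],[0,.055,0],[0,-.055,0]])))
"
```

```text
{'time': 7.2667, 'ee_pos': [0.4637, 0.2425, 0.2485], 'tcp_rot': [179.9981, -0.0076, 90.3517], 'wrist_force': [-0.2158, -0.2955, -0.1191], 'torque': [0.0432, -0.0185, -0.0352], 'opening': 0.0504, 'grasp_force': 0.0, 'q': [27.6059, 1.7001, 8.5742, 96.8689, 0.0059, 117.2542]}
[[320.59298486 190.34793845]
 [320.90943704 122.96128045]
 [320.31344098 250.64522836]]
[[268.49341556 165.18862579]
 [261.65983262 159.03674761]
 [275.73630401 171.70763616]]
```

View pics/w3.png

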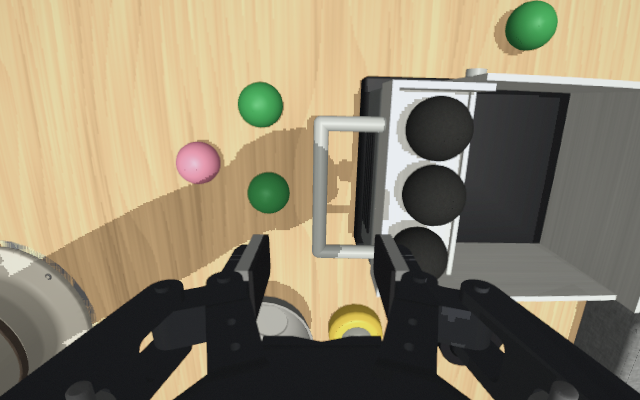

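play_rows(
  steps=[
    [[0, 0, 0.0265, 0], [0, 0, 0.0265, 0], [0, 0, 0.0265, 0], [0, 0, 0.0265, 0], [0, 0, 0.0265, 0]],
  ],
  gripper=0.045,
)

```text
time: 7.78
ee_pos: [0.4637, 0.2402, 0.1147]
tcp_rot: [-180.0, 0.0, 89.9]
wrist_force: [-0.2, 0.1, 0.9]
opening: 0.045
grasp_force: 0.0
```

play_rows(
  steps=[
    [[0, 0, 0, 0], [0, 0, 0, 0], [0, 0, 0, 0], [0, 0, 0, 0], [0, 0, 0, 0]],
  ],
  gripper=0,
  squeeze=30,
)

```text
time: 8.2
ee_pos: [0.4622, 0.2404, 0.1177]
tcp_rot: [-179.8, 0.0, 90.0]
wrist_force: [-11.8, -1.8, -0.3]
opening: 0.0109
grasp_force: 30.5
```

```bash
python3 -c "
from h import *
st()
th=np.linspace(0,1.1,21); a=np.pi-np.arctan2(.015,.125)-th; P=.1259*np.c_[np.cos(a),np.sin(a)]
d=np.diff(P,axis=0).round(4)
for k in range(0,20,5): print([[[0,float(x),float(-z),0] for x,z in d[k:k+5]]])
"
```

```text
{'time': 8.2, 'ee_pos': [0.4622, 0.2404, 0.1177], 'tcp_rot': [-179.813, 0.0033, 89.99], 'wrist_force': [-11.7542, -1.7915, -0.2578], 'torque': [-0.3602, 2.3313, -0.143], 'opening': 0.0109, 'grasp_force': 30.4539, 'q': [27.4352, 0.4345, -7.1964, 82.5367, 0.0832, 117.4451]}
[[[0, 0.001, -0.0068, 0], [0, 0.0014, -0.0068, 0], [0, 0.0018, -0.0067, 0], [0, 0.0021, -0.0066, 0], [0, 0.0025, -0.0065, 0]]]
[[[0, 0.0028, -0.0063, 0], [0, 0.0032, -0.0062, 0], [0, 0.0035, -0.006, 0], [0, 0.0038, -0.0058, 0], [0, 0.0041, -0.0055, 0]]]
[[[0, 0.0044, -0.0053, 0], [0, 0.0047, -0.0051, 0], [0, 0.005, -0.0048, 0], [0, 0.0053, -0.0045, 0], [0, 0.0055, -0.0042, 0]]]
[[[0, 0.0057, -0.0039, 0], [0, 0.0059, -0.0036, 0], [0, 0.0061, -0.0033, 0], [0, 0.0063, -0.0029, 0], [0, 0.0064, -0.0026, 0]]]
```

play_rows(
  steps=[
    [[0, 0, -0.0068, 0], [0, 0.0008, -0.0068, 0], [0, 0.0013, -0.0067, 0], [0, 0.002, -0.0066, 0], [0, 0.0025, -0.0065, 0]],
  ],
)

```text
time: 8.62
ee_pos: [0.4705, 0.2403, 0.1512]
tcp_rot: [180.0, 0.0, 90.0]
wrist_force: [-2.6, -4.9, -2.7]
opening: 0.0108
grasp_force: 29.5
```

play_rows(
  steps=[
    [[0, 0.0028, -0.0063, 0], [0, 0.0032, -0.0062, 0], [0, 0.0035, -0.006, 0], [0, 0.0038, -0.0058, 0], [0, 0.0041, -0.0055, 0]],
  ],
)

```text
time: 9.03
ee_pos: [0.4871, 0.2401, 0.1814]
tcp_rot: [-179.9, 0.0, 90.0]
wrist_force: [-10.4, -6.0, 3.8]
opening: 0.0106
grasp_force: 29.3
```

play_rows(
  steps=[
    [[0, 0.004, -0.0053, 0], [0, 0.0043, -0.0051, 0], [0, 0.0048, -0.0048, 0], [0, 0.0053, -0.0045, 0], [0, 0.0055, -0.0042, 0]],
  ],
)

```text
time: 9.45
ee_pos: [0.5108, 0.2398, 0.2065]
tcp_rot: [-180.0, 0.0, 90.0]
wrist_force: [-13.9, -8.9, 11.7]
opening: 0.0102
grasp_force: 29.5
```

play_rows(
  steps=[
    [[0, 0.0057, -0.0039, 0], [0, 0.0059, -0.0036, 0], [0, 0.0061, -0.0033, 0], [0, 0.0063, -0.0029, 0], [0, 0.0064, -0.0026, 0]],
  ],
)

```text
time: 9.87
ee_pos: [0.5426, 0.24, 0.223]
tcp_rot: [179.8, -0.0, 90.0]
wrist_force: [-6.8, -6.5, 10.1]
opening: 0.0108
grasp_force: 31.0
```

play_rows(
  steps=[
    [[0, 0, 0, 0], [0, 0, 0, 0], [0, 0, 0, 0], [0, 0, 0, 0], [0, 0, 0, 0]],
  ],
)

```text
time: 10.28
ee_pos: [0.543, 0.24, 0.223]
tcp_rot: [179.8, -0.0, 89.9]
wrist_force: [-3.6, -6.7, 8.8]
opening: 0.0103
grasp_force: 30.9
```

```bash
python3 -c "
from h import *
a=bot.camera('side')['img'][120:230,230:360];t=bot.camera('top')['img'][90:220,170:290]
cv2.imwrite('pics/t1.png',cv2.convertScaleAbs(np.hstack([cv2.resize(a,(400,400)),cv2.resize(t,(400,400))]),alpha=1.5,beta=20))"
```

```text
(no output)
```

View pics/t1.png

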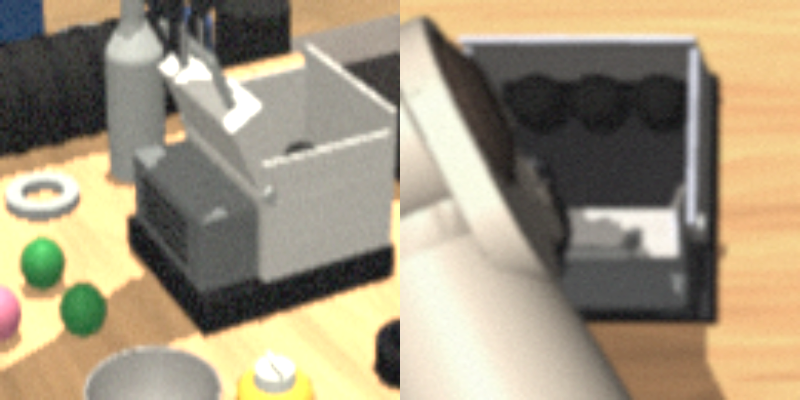

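The crop shows the three balls in the hopper at its far wall (right panel, y≈100 at x≈540, 598 and 660) with the tray tilted. I'll lower it back along the same arc.

play_rows(
  steps=[
    [[0, -0.0064, 0.0026, 0], [0, -0.0063, 0.0029, 0], [0, -0.0061, 0.0033, 0], [0, -0.0059, 0.0036, 0], [0, -0.0057, 0.0039, 0]],
  ],
)

```text
time: 10.8
ee_pos: [0.5123, 0.2404, 0.205]
tcp_rot: [179.8, -0.0, 90.0]
wrist_force: [-0.2, -4.5, 3.4]
opening: 0.0107
grasp_force: 31.4
```

play_rows(
  steps=[
    [[0, -0.0055, 0.0042, 0], [0, -0.0053, 0.0045, 0], [0, -0.0048, 0.0048, 0], [0, -0.0043, 0.0051, 0], [0, -0.004, 0.0053, 0]],
  ],
)

```text
time: 11.22
ee_pos: [0.4872, 0.2408, 0.1791]
tcp_rot: [-180.0, -0.0, 90.0]
wrist_force: [-1.1, -2.4, 1.4]
opening: 0.011
grasp_force: 32.0
```

play_rows(
  steps=[
    [[0, -0.0041, 0.0055, 0], [0, -0.0038, 0.0058, 0], [0, -0.0035, 0.006, 0], [0, -0.0032, 0.0062, 0], [0, -0.0028, 0.0063, 0]],
  ],
)

```text
time: 11.63
ee_pos: [0.4701, 0.241, 0.1492]
tcp_rot: [180.0, -0.0, 90.0]
wrist_force: [3.3, 1.9, -0.4]
opening: 0.0108
grasp_force: 31.9
```

play_rows(
  steps=[
    [[0, -0.0025, 0.0065, 0], [0, -0.002, 0.0066, 0], [0, -0.0013, 0.0067, 0], [0, -0.0008, 0.0055, 0], [0, 0, 0.004, 0]],
  ],
)

```text
time: 12.05
ee_pos: [0.4624, 0.241, 0.1194]
tcp_rot: [-179.8, -0.0, 90.0]
wrist_force: [-8.0, 4.8, 1.5]
opening: 0.0109
grasp_force: 32.3
```

play_rows(
  steps=[
    [[0, 0, 0.001, 0], [0, 0, 0.001, 0], [0, 0, 0, 0], [0, 0, 0, 0], [0, 0, 0, 0]],
  ],
)

```text
time: 12.47
ee_pos: [0.4621, 0.241, 0.1175]
tcp_rot: [-179.8, -0.0, 90.0]
wrist_force: [-7.7, 4.5, 0.6]
opening: 0.0106
grasp_force: 32.2
```

play_rows(
  steps=[
    [[0, 0, 0, 0], [0, 0, 0, 0], [0, 0, -0.01, 0], [0, 0, -0.03, 0], [0, 0, -0.03, 0]],
  ],
  gripper=0.04,
)

```text
time: 12.88
ee_pos: [0.4632, 0.24, 0.1888]
tcp_rot: [-179.9, 0.1, 90.0]
wrist_force: [0.4, 0.4, 0.7]
opening: 0.04
grasp_force: 0.0
```

play_rows(
  steps=[
    [[0, 0, -0.03, 0], [0, 0, -0.02, 0], [0, 0, -0.01, 0], [0, 0, 0, 0], [0, 0, 0, 0]],
  ],
)

```text
time: 13.3
ee_pos: [0.464, 0.2406, 0.248]
tcp_rot: [180.0, 0.0, 90.0]
wrist_force: [0.6, 0.8, -0.0]
opening: 0.0394
grasp_force: 0.0
```

```bash
python3 -c "
from h import *
st(); plan([.54,-.240,.24],187,15)
w=bot.camera('wrist'); cv2.imwrite('pics/w4.png',w['img'])
print(np.abs(w['img'][115:255,310:330].astype(int)-cv2.imread('pics/w3.png')[115:255,310:330]).mean())"
```

```text
{'time': 13.3, 'ee_pos': [0.464, 0.2406, 0.248], 'tcp_rot': [179.9981, 0.0118, 89.9918], 'wrist_force': [0.5501, 0.8266, -0.0433], 'torque': [0.0063, 0.0013, 0.0484], 'opening': 0.0394, 'grasp_force': 0.0, 'q': [27.4155, 1.6096, 8.4248, 96.819, -0.0113, 117.4237]}
from [0.464  0.2406 0.248 ] 89.99 t 13.3
[[[-0.032, 0.0051, 0.0005, -0.1129], [-0.0324, 0.0014, 0.0005, -0.1129], [-0.0324, -0.0022, 0.0005, -0.1129], [-0.0319, -0.0059, 0.0005, -0.1129], [-0.031, -0.0094, 0.0005, -0.1129]]]
[[[-0.0298, -0.0128, 0.0005, -0.1129], [-0.0281, -0.0161, 0.0005, -0.1129], [-0.0262, -0.0192, 0.0005, -0.1129], [-0.0238, -0.022, 0.0005, -0.1129], [-0.0212, -0.0246, 0.0005, -0.1129]]]
[[[-0.0183, -0.0268, 0.0005, -0.1129], [-0.0152, -0.0287, 0.0005, -0.1129], [-0.0118, -0.0302, 0.0005, -0.1129], [-0.0084, -0.0313, 0.0005, -0.1129], [-0.0048, -0.0321, 0.0005, -0.1129]]]
18.569523809523808
```

play_rows(
  steps=[
    [[-0.032, 0.0051, 0.0005, -0.1129], [-0.0324, 0.0014, 0.0005, -0.1129], [-0.0324, -0.0022, 0.0005, -0.1129], [-0.0319, -0.0059, 0.0005, -0.1129], [-0.031, -0.0094, 0.0005, -0.1129]],
  ],
  gripper=0.0854,
  squeeze=25,
)

```text
time: 13.77
ee_pos: [0.4885, 0.079, 0.2441]
tcp_rot: [-179.9, -0.1, 122.7]
wrist_force: [0.2, 0.2, -0.4]
opening: 0.0856
grasp_force: 0.0
```

play_rows(
  steps=[
    [[-0.0298, -0.0128, 0.0005, -0.1129], [-0.0281, -0.0161, 0.0005, -0.1129], [-0.0262, -0.0192, 0.0005, -0.1129], [-0.0238, -0.022, 0.0005, -0.1129], [-0.0212, -0.0246, 0.0005, -0.1129]],
  ],
)

```text
time: 14.18
ee_pos: [0.5139, -0.0813, 0.2416]
tcp_rot: [-180.0, -0.1, 155.0]
wrist_force: [-0.2, 0.4, 0.2]
opening: 0.0851
grasp_force: 0.0
```

play_rows(
  steps=[
    [[-0.0183, -0.0268, 0.0005, -0.1129], [-0.0152, -0.0287, 0.0005, -0.1129], [-0.0118, -0.0302, 0.0005, -0.1129], [-0.0084, -0.0313, 0.0005, -0.1129], [-0.0048, -0.0321, 0.0005, -0.1129]],
  ],
)

```text
time: 14.6
ee_pos: [0.5395, -0.2414, 0.2389]
tcp_rot: [179.9, -0.1, -172.7]
wrist_force: [0.3, -0.7, 0.6]
opening: 0.0852
grasp_force: 0.0
```

```bash
python3 -c "
from h import *
st(); plan([.549,-.2405,.101],187,10)"
```

```text
{'time': 14.6, 'ee_pos': [0.5395, -0.2414, 0.2389], 'tcp_rot': [179.9197, -0.137, -172.6593], 'wrist_force': [0.2748, -0.7086, 0.5766], 'torque': [0.0824, -0.0492, 0.0076], 'opening': 0.0852, 'grasp_force': 0.0, 'q': [-24.1036, 11.13, 17.7902, 96.8189, -0.0029, -31.4442]}
from [ 0.5395 -0.2414  0.2389] -172.66 t 14.6
[[[-0.001, -0.0, 0.0138, 0.0006], [-0.001, -0.0, 0.0138, 0.0006], [-0.001, -0.0, 0.0138, 0.0006], [-0.001, -0.0, 0.0138, 0.0006], [-0.001, -0.0, 0.0138, 0.0006]]]
[[[-0.001, -0.0, 0.0138, 0.0006], [-0.001, -0.0, 0.0138, 0.0006], [-0.001, -0.0, 0.0138, 0.0006], [-0.001, -0.0, 0.0138, 0.0006], [-0.001, -0.0, 0.0138, 0.0006]]]
```

play_rows(
  steps=[
    [[-0.002, 0, 0.026, 0], [-0.002, 0, 0.026, 0], [-0.002, 0, 0.026, 0], [-0.002, 0, 0.026, 0], [-0.002, 0, 0.024, 0]],
  ],
)

```text
time: 15.02
ee_pos: [0.5488, -0.2383, 0.1093]
tcp_rot: [179.9, -0.2, -173.0]
wrist_force: [0.2, 0.9, -0.5]
opening: 0.085
grasp_force: 0.0
```

play_rows(
  steps=[
    [[0, 0, 0.005, 0], [0, 0, 0.005, 0], [0, 0, 0, 0], [0, 0, 0, 0], [0, 0, 0, 0]],
  ],
)

```text
time: 15.43
ee_pos: [0.5505, -0.2389, 0.1045]
tcp_rot: [-179.9, 0.1, -173.0]
wrist_force: [0.2, 1.0, -0.1]
opening: 0.0853
grasp_force: 0.0
```

play_rows(
  steps=[
    [[0, 0, 0, 0], [0, 0, 0, 0], [0, 0, 0, 0], [0, 0, 0, 0], [0, 0, 0, 0]],
  ],
  gripper=0.04,
)

```text
time: 15.85
ee_pos: [0.5505, -0.2398, 0.1045]
tcp_rot: [-179.8, 0.1, -173.0]
wrist_force: [-0.8, -4.8, 5.9]
opening: 0.0527
grasp_force: 25.1
```

```bash
python3 -c "
from h import *
st()
w=bot.camera('wrist')['img'][:,120:520];a=bot.camera('side')['img'][180:300,320:440]
cv2.imwrite('pics/g1.png',np.hstack([w,cv2.resize(a,(400,400))]))"
```

```text
{'time': 15.85, 'ee_pos': [0.5505, -0.2398, 0.1045], 'tcp_rot': [-179.8308, 0.0924, -173.0064], 'wrist_force': [-0.7566, -4.8332, 5.8668], 'torque': [-0.9301, 0.1522, 0.0345], 'opening': 0.0527, 'grasp_force': 25.0578, 'q': [-23.4943, 11.0625, 2.8324, 81.6044, -0.0989, -30.4879]}
```

View pics/g1.png

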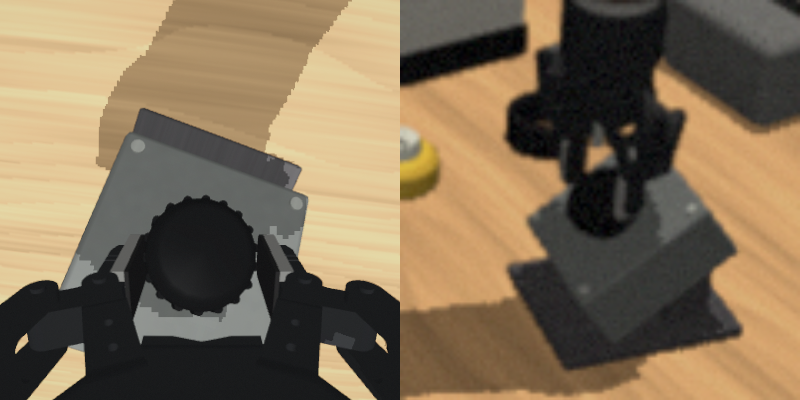

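The view shows the head centred at about (203,255) between the pads, gripped close to a diameter. I'll twist clockwise now.

play_rows(
  steps=[
    [[0, 0, 0, 0.07], [0, 0, 0, 0.07], [0, 0, 0, 0.07], [0, 0, 0, 0.07], [0, 0, 0, 0.07]],
  ],
)

```text
time: 16.37
ee_pos: [0.5516, -0.239, 0.1044]
tcp_rot: [180.0, 0.2, 166.8]
wrist_force: [8.9, -5.1, -1.3]
opening: 0.0522
grasp_force: 28.8
```

play_rows(
  steps=[
    [[0, 0, 0, 0.07], [0, 0, 0, 0.07], [0, 0, 0, 0.07], [0, 0, 0, 0.07], [0, 0, 0, 0]],
  ],
)

```text
time: 16.78
ee_pos: [0.5509, -0.2391, 0.1043]
tcp_rot: [180.0, 0.2, 150.8]
wrist_force: [1.7, -3.6, 5.4]
opening: 0.0521
grasp_force: 32.2
```

```bash
python3 -c "
from h import *
st()
for n,r in(('wrist',0),('side',0)):
    cv2.imwrite(f'pics/a_{n}.png',bot.camera(n)['img'])"
```

```text
{'time': 16.7833, 'ee_pos': [0.5509, -0.2391, 0.1043], 'tcp_rot': [179.972, 0.1689, 150.7701], 'wrist_force': [1.6669, -3.562, 5.3733], 'torque': [0.011, -0.6143, 0.4215], 'opening': 0.0521, 'grasp_force': 32.2244, 'q': [-23.4652, 11.0754, 2.8305, 81.5843, 0.0109, 5.7647]}
```

play_rows(
  steps=[
    [[0, 0, 0, 0], [0, 0, 0, 0], [0, 0, 0, 0], [0, 0, 0, 0], [0, 0, 0, 0]],
  ],
  gripper=0.0854,
)

```text
time: 17.3
ee_pos: [0.5498, -0.2385, 0.1027]
tcp_rot: [180.0, -0.0, 151.0]
wrist_force: [-0.6, 0.3, -0.1]
opening: 0.0853
grasp_force: 0.0
```

```bash
python3 -c "
from h import *
st()
i=bot.camera('wrist')['img'];cv2.imwrite('pics/b_wrist.png',i);j=bot.camera('side')['img'];cv2.imwrite('pics/b_side.png',j)
cv2.imwrite('pics/g2.png',np.hstack([cv2.imread('pics/a_wrist.png')[:,120:520],i[:,120:520]]))"
```

```text
{'time': 17.3, 'ee_pos': [0.5498, -0.2385, 0.1027], 'tcp_rot': [179.9977, -0.0365, 150.9598], 'wrist_force': [-0.6487, 0.3117, -0.1369], 'torque': [0.0164, 0.0202, 0.0222], 'opening': 0.0853, 'grasp_force': 0.0, 'q': [-23.4504, 11.1307, 2.7177, 81.6232, 0.0058, 5.5898]}
```

View pics/g2.png

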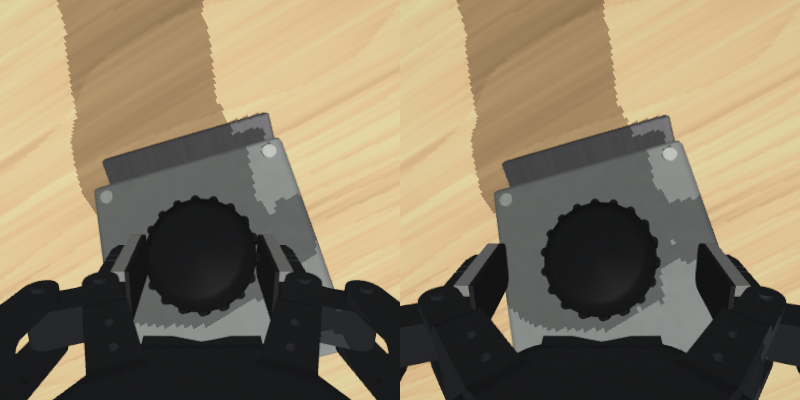

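```bash
cat >> h.py <<'E'
F0=np.array([.5635,-.2435,.091]);yw=np.radians(-13)
N=np.array([-.5736*np.cos(yw),-.5736*np.sin(yw),.819]);Y=np.array([-np.sin(yw),np.cos(yw),0]);X=np.cross(Y,N)
def headcheck(F=F0):
    c=bot.camera('wrist'); g=cv2.cvtColor(c['img'],cv2.COLOR_BGR2GRAY)
    t=np.linspace(0,2*np.pi,60)
    u0=proj(c,F+.025*N)[0].astype(int)
    m=(g<58).astype(np.uint8); m=cv2.morphologyEx(m,cv2.MORPH_OPEN,np.ones((9,9)))
    n,l,s,ce=cv2.connectedComponentsWithStats(m); k=l[u0[1],u0[0]]
    print('blob',s[k] if k else None,ce[k].round(1))
    for o in(.033,.043):
        P=np.vstack([F+h*N+.027*(np.outer(np.cos(t),X)+np.outer(np.sin(t),Y)) for h in(o-.026,o-.004)])
        print(o,cv2.boundingRect(proj(c,P).astype(np.float32)))
E
python3 -c "
from h import *
headcheck()"
```

```text
blob [  264   201   115   118 10587] [320.3 259.1]
0.033 (258, 198, 119, 122)
0.043 (250, 191, 127, 130)
```

play_rows(
  steps=[
    [[0, 0, 0, -0.09], [0, 0, 0, -0.09], [0, 0, 0, -0.09], [0, 0, 0, -0.09], [0, 0, 0, -0.09]],
  ],
)

```text
time: 17.87
ee_pos: [0.55, -0.2386, 0.1029]
tcp_rot: [180.0, -0.0, 177.0]
wrist_force: [0.0, -0.3, 0.2]
opening: 0.0855
grasp_force: 0.0
```

play_rows(
  steps=[
    [[0, 0, 0, 0], [0, 0, 0, 0], [0, 0, 0, 0], [0, 0, 0, 0], [0, 0, 0, 0]],
  ],
  gripper=0.04,
)

```text
time: 18.28
ee_pos: [0.5499, -0.2395, 0.1037]
tcp_rot: [-179.9, 0.0, 176.6]
wrist_force: [-3.1, -4.7, 5.1]
opening: 0.0526
grasp_force: 25.5
```

play_rows(
  steps=[
    [[0, 0, 0, 0.09], [0, 0, 0, 0.09], [0, 0, 0, 0.09], [0, 0, 0, 0.09], [0, 0, 0, 0.09]],
  ],
)

```text
time: 18.7
ee_pos: [0.5502, -0.2384, 0.1036]
tcp_rot: [179.9, 0.0, 150.6]
wrist_force: [-3.4, -0.3, 3.6]
opening: 0.0524
grasp_force: 28.0
```

play_rows(
  steps=[
    [[0, 0, 0, 0], [0, 0, 0, 0], [0, 0, 0, 0], [0, 0, 0, 0], [0, 0, 0, 0]],
  ],
  gripper=0.0854,
)

```text
time: 19.12
ee_pos: [0.55, -0.2385, 0.1029]
tcp_rot: [180.0, -0.0, 151.0]
wrist_force: [-0.4, -0.5, 0.1]
opening: 0.0854
grasp_force: 0.0
```

```bash
python3 -c "
from h import *
st();headcheck()"
```

```text
{'time': 19.1167, 'ee_pos': [0.55, -0.2385, 0.1029], 'tcp_rot': [179.9931, -0.0108, 150.9768], 'wrist_force': [-0.4011, -0.5286, 0.0542], 'torque': [-0.0148, 0.0406, 0.0545], 'opening': 0.0854, 'grasp_force': 0.0, 'q': [-23.4483, 11.1262, 2.7292, 81.6131, 0.0079, 5.575]}
blob [  263   201   117   117 10573] [320.3 258.8]
0.033 (258, 198, 119, 121)
0.043 (250, 191, 127, 130)
```

Still latched, so I'll do another stroke.

play_rows(
  steps=[
    [[0, 0, 0, -0.09], [0, 0, 0, -0.09], [0, 0, 0, -0.09], [0, 0, 0, -0.09], [0, 0, 0, -0.09]],
  ],
)

```text
time: 19.58
ee_pos: [0.55, -0.2386, 0.1029]
tcp_rot: [180.0, -0.0, 177.0]
wrist_force: [0.2, 0.0, 0.2]
opening: 0.0855
grasp_force: 0.0
```

play_rows(
  steps=[
    [[0, 0, 0, 0], [0, 0, 0, 0], [0, 0, 0, 0], [0, 0, 0, 0], [0, 0, 0, 0]],
  ],
  gripper=0.04,
)

```text
time: 20.0
ee_pos: [0.5499, -0.2395, 0.1037]
tcp_rot: [-179.9, 0.0, 176.6]
wrist_force: [-2.7, -5.1, 5.1]
opening: 0.0528
grasp_force: 25.4
```

play_rows(
  steps=[
    [[0, 0, 0, 0.09], [0, 0, 0, 0.09], [0, 0, 0, 0.09], [0, 0, 0, 0.09], [0, 0, 0, 0.09]],
  ],
)

```text
time: 20.42
ee_pos: [0.5511, -0.2387, 0.1043]
tcp_rot: [179.9, 0.2, 150.6]
wrist_force: [-2.4, -3.2, 4.8]
opening: 0.053
grasp_force: 34.0
```

play_rows(
  steps=[
    [[0, 0, 0, 0], [0, 0, 0, 0], [0, 0, 0, 0], [0, 0, 0, 0], [0, 0, 0, 0]],
  ],
  gripper=0.0854,
)

```text
time: 20.83
ee_pos: [0.55, -0.2385, 0.1028]
tcp_rot: [180.0, -0.0, 151.0]
wrist_force: [-0.6, -0.6, -0.2]
opening: 0.0854
grasp_force: 0.0
```

```bash
python3 -c "
from h import *
headcheck()"
```

```text
blob [  255   195   125   126 12027] [316.5 256.7]
0.033 (258, 198, 119, 121)
0.043 (250, 191, 127, 130)
```

play_rows(
  steps=[
    [[0, 0, -0.01, 0], [0, 0, -0.03, 0], [0, 0, -0.03, 0], [0, 0, -0.03, 0], [0, 0, -0.03, 0]],
  ],
)

```text
time: 21.3
ee_pos: [0.5497, -0.2385, 0.2353]
tcp_rot: [180.0, 0.0, 150.9]
wrist_force: [0.8, -0.2, 0.3]
opening: 0.0851
grasp_force: 0.0
```

play_rows(
  steps=[
    [[0.02, 0, -0.01, 0], [0.02, 0, 0, 0], [0, 0, 0, 0], [0, 0, 0, 0], [0, 0, 0, 0]],
  ],
)

```text
time: 21.72
ee_pos: [0.5153, -0.2193, 0.2432]
tcp_rot: [180.0, 0.0, 150.9]
wrist_force: [0.1, -0.9, 0.4]
opening: 0.0853
grasp_force: 0.0
```

```bash
python3 -c "
from h import *
st();headcheck()
i=bot.camera('top')['img'].astype(int);o=cv2.imread('pics/top0.png').astype(int)
r=lambda a:cv2.GaussianBlur(a.astype(np.float32),(5,5),0)
d=np.abs(r(i)-r(o)).max(2)
m=(d>25).astype(np.uint8);n,l,s,ce=cv2.connectedComponentsWithStats(m)
print([s[k].tolist() for k in range(1,n) if s[k,4]>12])
# bar: bright metal pixels in the strip below the tray, before/after
for a in(o,i):
    b=(a[192:216,195:255].min(2)>140);ys,xs=np.nonzero(b);print(len(ys),ys.mean()+192,xs.mean()+195)
"
```

```text
{'time': 21.7167, 'ee_pos': [0.5153, -0.2193, 0.2432], 'tcp_rot': [179.9958, 0.0276, 150.9394], 'wrist_force': [0.1217, -0.8777, 0.3943], 'torque': [0.0207, 0.01, -0.035], 'opening': 0.0853, 'grasp_force': 0.0, 'q': [-23.0575, 6.6398, 13.2093, 96.5416, 0.0013, 6.0032]}
blob [ 290  194   59   60 2928] [319.3 223.6]
0.033 (289, 195, 61, 62)
0.043 (286, 192, 64, 64)
[[329, 105, 311, 295, 42937], [378, 157, 14, 19, 153], [193, 163, 60, 24, 1053], [400, 166, 9, 16, 79], [402, 186, 5, 4, 14], [465, 207, 6, 10, 37], [605, 282, 33, 14, 273], [211, 303, 117, 97, 4286], [331, 336, 4, 8, 18], [258, 343, 76, 57, 2563], [343, 343, 3, 5, 13], [254, 366, 8, 6, 29], [344, 372, 9, 6, 19]]
2 206.5 242.0
0 nan nan<string>:11: RuntimeWarning: Mean of empty slice.
  ret = ret.dtype.type(ret / rcount)
```

```bash
python3 -c "
from h import *
plan([.2356,-.497,.231],151,15)"
```

```text
from [ 0.5154 -0.2194  0.2425] 150.93 t 21.8167
[[[0.0073, -0.0252, 0.0008, -0.0001], [0.0073, -0.0252, 0.0008, -0.0001], [0.0073, -0.0252, 0.0008, -0.0001], [0.0073, -0.0252, 0.0008, -0.0001], [0.0073, -0.0252, 0.0008, -0.0001]]]
[[[0.0073, -0.0252, 0.0008, -0.0001], [0.0073, -0.0252, 0.0008, -0.0001], [0.0073, -0.0252, 0.0008, -0.0001], [0.0073, -0.0252, 0.0008, -0.0001], [0.0073, -0.0252, 0.0008, -0.0001]]]
[[[0.0073, -0.0252, 0.0008, -0.0001], [0.0073, -0.0252, 0.0008, -0.0001], [0.0073, -0.0252, 0.0008, -0.0001], [0.0073, -0.0252, 0.0008, -0.0001], [0.0073, -0.0252, 0.0008, -0.0001]]]
```

play_rows(
  steps=[
    [[0.0073, -0.0252, 0.0008, 0], [0.0073, -0.0252, 0.0008, 0], [0.0073, -0.0252, 0.0008, 0], [0.0073, -0.0252, 0.0008, 0], [0.0073, -0.0252, 0.0008, 0]],
  ],
)

```text
time: 22.23
ee_pos: [0.4213, -0.3125, 0.2384]
tcp_rot: [180.0, -0.1, 150.9]
wrist_force: [0.3, -0.2, 0.2]
opening: 0.0854
grasp_force: 0.0
```

play_rows(
  steps=[
    [[0.0073, -0.0252, 0.0008, 0], [0.0073, -0.0252, 0.0008, 0], [0.0073, -0.0252, 0.0008, 0], [0.0073, -0.0252, 0.0008, 0], [0.0073, -0.0252, 0.0008, 0]],
  ],
)

```text
time: 22.65
ee_pos: [0.3279, -0.4051, 0.2344]
tcp_rot: [180.0, -0.0, 150.9]
wrist_force: [0.6, 0.1, 0.3]
opening: 0.0854
grasp_force: 0.0
```

play_rows(
  steps=[
    [[0.0073, -0.0252, 0.0008, 0], [0.0073, -0.0252, 0.0008, 0], [0.0073, -0.0252, 0.0008, 0], [0.0073, -0.0252, 0.0008, 0], [0.0073, -0.0252, 0.0008, 0]],
  ],
)

```text
time: 23.07
ee_pos: [0.2347, -0.4976, 0.2304]
tcp_rot: [180.0, -0.0, 150.9]
wrist_force: [0.2, -0.1, -0.7]
opening: 0.0854
grasp_force: 0.0
```

```bash
python3 -c "
from h import *
st()
r=lambda a:cv2.GaussianBlur(a.astype(np.float32),(5,5),0)
for n in('top','side'):
    i=bot.camera(n)['img'];o=cv2.imread(f'pics/{n}0.png')
    d=np.abs(r(i)-r(o)).max(2);m=(d>25).astype(np.uint8);k,l,s,ce=cv2.connectedComponentsWithStats(m)
    print(n,[x.tolist() for x in s[1:] if x[4]>8])
    x,y=(385,160) if n=='top' else (364,226)
    for a in(o,i):
        g=a.mean(2)[y:y+30,x:x+30];b=cv2.connectedComponentsWithStats((g<38).astype(np.uint8));j=1+b[2][1:,4].argmax();print(b[2][j],b[3][j])
    if n=='top': print(d[95:163,187:265].max(), d[192:215,195:255].max())
p=cv2.imread('pics/top0.png')[110:160,198:260].mean(2); q=bot.camera('top')['img'][110:160,198:260].mean(2)
print((r(p)-r(q)).max())
"
```

```text
{'time': 23.0667, 'ee_pos': [0.2347, -0.4976, 0.2304], 'tcp_rot': [179.9677, -0.041, 150.9238], 'wrist_force': [0.1537, -0.1096, -0.6854], 'torque': [0.0412, 0.0227, -0.0174], 'opening': 0.0854, 'grasp_force': 0.0, 'q': [-64.7505, 5.0336, 10.0344, 95.0529, 0.0023, -35.6744]}
top [[193, 163, 60, 24, 1066], [462, 277, 16, 12, 120], [545, 277, 7, 9, 44], [496, 278, 13, 14, 121], [528, 281, 11, 6, 50], [510, 282, 18, 14, 169], [496, 297, 30, 22, 463]]
[  4   4  21  23 383] [14.00261097 15.25848564]
[  4   4  21  24 384] [14.01822917 15.28385417]
22.589844 3.1484375
side [[312, 0, 25, 28, 107], [353, 0, 14, 15, 41], [359, 0, 11, 13, 27], [197, 3, 40, 6, 87], [248, 4, 14, 2, 15], [190, 7, 6, 3, 13], [305, 6, 30, 45, 101], [272, 30, 40, 54, 159], [302, 88, 12, 2, 13], [317, 88, 20, 3, 26], [300, 88, 55, 8, 108], [358, 125, 8, 4, 14], [284, 168, 3, 3, 9], [337, 172, 16, 13, 41], [357, 176, 4, 4, 9], [297, 196, 46, 13, 113], [298, 211, 3, 4, 10], [347, 214, 3, 30, 67], [297, 216, 4, 7, 20], [306, 218, 33, 6, 60], [303, 220, 34, 9, 72], [282, 230, 31, 62, 1033], [310, 245, 58, 77, 2377], [359, 256, 4, 3, 10], [358, 260, 4, 3, 9], [322, 267, 4, 4, 13], [196, 279, 11, 8, 18], [250, 349, 6, 4, 9], [173, 357, 66, 43, 180], [260, 356, 18, 14, 39], [280, 371, 26, 13, 68], [306, 372, 17, 18, 208], [340, 387, 13, 8, 43], [323, 391, 9, 6, 24]]
[  4   2  23  24 365] [15.27945205 13.2630137 ]
[  4   2  23  24 369] [15.33062331 13.15718157]
21.3125
```

The head matches its original fully-out position to within 0.1 px in both views. The bar is unchanged, the tray is empty and the bystanders haven't moved, so I'm handing in.

```bash
python3 -c "
from workcell import bot
print(bot.job_done())"
```

```text
the job is handed in; nothing more can be done
None
```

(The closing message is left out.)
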